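# Clear the sauna pail and tip out the bin

## Task

The wooden pail on the round stand is in the way of the tilt-out bin. Lift the pail off by its handle and set it down gently, upright, in the middle of the slatted wooden board beside it; then tip the bin out by its bar as far as it will go and leave it open. Keep the pail upright all along and leave the other things where they are.

Things in the scene. Friction and masses are not known exactly. Their poses are not given: they have to be found in the camera images.
- pail: Loose open wooden pail with two steel hoops, 0.35 to 0.7 kg, on the stand at the start. Origin: centre of its underside, z up its axis. Foot 100 mm across; rim 120 mm across, 100 mm above the origin; wall 6 mm. A rigid arched handle spans it along its y axis: two 8 mm steel uprights at y = -61 and +61 mm carry a level wooden grip (see pail_grip).
- pail_grip (a point): Middle of the pail's round wooden grip, 16 mm thick and 100 mm long along the pail's y axis; its centreline is 160 mm above the pail's origin, 52 mm free below it down to the rim.
- stand: Fixed round dark steel stand 140 mm across on three short legs, in front of the bin. Origin: centre of its underside. Its flat top is 45 mm above the table, edged by a wire rim of inner diameter 124 mm that stands 8 mm above the top, so the pail must be lifted out.
- board: Fixed square slatted duckboard of light wood, 160 x 160 mm, five slats on two runners, top 16 mm above the table. Origin: centre of its underside; the slats run along its x axis. It lies to the left or the right of the stand; the soap tray lies on the other side.
- tray: Fixed white plastic soap tray 120 x 160 mm, walls 22 mm high, with a bar of soap in it. Origin: centre of its underside. Not needed.
- unit: Fixed low white laminate unit, 400 mm wide (y), 200 mm deep, shelf top 223 mm above the table, overhanging nothing in front; at the back of the shelf lie a 330 mm sauna ladle (fixed) and a 20 mm ledge. Origin: foot of its front face, middle of its width; x points into the unit, away from the front, y along the front.
- bin (a joint): Tilt-out bin, rad: 0 = closed (start), 0.6 = fully open, at its stop. White plastic, front panel 296 mm wide, top edge 200 mm above the table, flush with the unit's front. It turns about a level hinge line along the unit's y axis at unit x = 0, z = 20 mm: the top comes out towards the unit's -x and down. Stiff: it moves at about 5 to 12 N on the bar and stays where left.
- bin_bar (a point): Middle of the bin's round white pull bar, 12 mm thick, level and straight for 110 mm along the unit's y axis, on an arm at each end. Closed: 55 mm in front of the panel (unit x = -55 mm), 190 mm above the table, 170 mm above the hinge line, with a 49 mm gap behind it, open above and below. Fully open: unit x = -141 mm, 129 mm above the table.
- brush: Bystander: bamboo nail brush 42 x 95 x 34 mm on the shelf. Origin: centre of its underside.
- comb: Bystander: white plastic comb 36 x 130 x 5 mm lying on the shelf. Origin: centre of its underside.
- jar_low: Bystander: lower of two stacked empty white ceramic jars on the shelf, 68 mm across, 50 mm high. Origin: centre of its underside.
- jar_top: Bystander: upper of the two stacked jars, same size; its top is 323 mm above the table. Origin: centre of its underside.

How it is judged:
On the way, in this order (a step that is already met when the one before it is completed fails the run):
1. the pail stands released, upright and at rest in the middle of the slatted board while the bin is still shut (horizontal distance between pail and board below 0.03 m and z of pail in the frame of board between 0.01 and 0.022 m and angle between pail's own z axis and vertical below 0.08 rad and linear speed of pail below 0.02 m/s and contact force between the fingers and pail below 0.1 N and value of joint bin below 0.1 rad), for 0.2 s.
2. the bin is tipped out to its stop (value of joint bin above 0.53 rad), for 0.2 s.
At the end, for the whole second after the job is handed in: The pail stands released, at rest and upright (within 0.08 rad) on the slats of the board, its centre within 30 mm of the board's centre, and the bin is open at least 0.53 rad of its 0.6 (horizontal distance between pail and board below 0.03 m and z of pail in the frame of board between 0.01 and 0.022 m and angle between pail's own z axis and vertical below 0.08 rad and linear speed of pail below 0.02 m/s and contact force between the fingers and pail below 0.1 N and value of joint bin above 0.53 rad); the robot touches nothing.
It fails at once if the pail is tipped more than 0.4 rad (angle between pail's own z axis and vertical above 0.4 rad).
It fails at once if the pail is dropped or slammed on to the board (faster than 0.4 m/s within about 35 mm above the slats) (horizontal distance between pail and board below 0.1 m and z of pail in the frame of board below 0.05 m and linear speed of pail above 0.4 m/s).
It fails at once if a bystander is shifted more than 30 mm or knocked over (distance of any of brush, comb, jar_low, jar_top from where it was at the start of the episode above 0.03 m or angle between any of brush, comb, jar_low, jar_top's own z axis and vertical above 0.5 rad).
It also fails if it takes over 50 s, if anything falls off the work surface, if the arm or the gripper's body presses on something with over 40 N, if the wrist force passes 120 N, or if a joint passes its speed limit or range.

## Robot

A 7-joint arm with a two-finger parallel gripper is mounted at the origin on the work surface. World frame = base frame: x ahead of the robot, y to its left, z up, the work surface at z = 0. Lengths are in m, angles in rad, forces in N, time in s.
With the tool pointing down it reaches from about 0.425 to 0.975 m from the base axis. Payload 16.7 kg.
Tool frame: the origin (TCP) lies midway between the tips of the shut fingers; the grasp point (between the pads) lies 19 mm behind it; z points along the fingers, y is the line along which they close (so a half turn about z gives the same grasp; the last joint's range is limited). The gripper opens to 85 mm and grips with 20 to 120 N. Pads are 22 mm wide; open, the fingers measure 114 mm over their backs; the gripper's body (76 mm by 85 mm) begins 54 mm behind the grasp point. The pads swing forward as they close: fully open they stand 13 mm farther back than shut.
Start: joints at [-1.466, 0.426, 0.074, 1.606, -0.034, 1.111, -0.067], TCP at [0.17, 0.653, 0.231] pointing down, gripper open.
Joint ranges: [-2.85, 2.85], [-0.5, 2.14], [-1.23, 1.37], [0.21, 2.46], [-1.02, 4.16], [0.16, 2.05], [-2.73, 2.73]. Speed limits (rad/s): [1.89, 1.89, 2.39, 2.39, 3.01, 3.01, 3.01].

## Interface

Orientations are given as a rotation vector (axis times angle).
In Python, from plant import arm, get_image, ticket, get_t, get_joints, get_joint_velocities, get_effort, get_position, get_tool_rot, get_force, get_torque, get_finger_gap, get_grip_force gives the robot as it stands. Calls block until the motion is done:
- arm.move_to(position, orientation): joint-space move of the TCP to a pose.
- arm.move_straight(position, rot=None, max_speed=0.15): straight line of the TCP; rot=None keeps the orientation; max_speed is the mean speed in m/s.
- arm.set_joints(angles): joint-space move.
- arm.ungrasp() and arm.close(): open the fingers fully, or close them until they stop; the grip force is fixed at half the most.
- arm.hold(seconds).
- arm.solve_ik(position, orientation): joint angles nearest the present ones, or None.
- get_image(name): name is "scene" or "top" or "wrist"; returns a dict with "img" (384x512x3 uint8, red, green, blue), "range_z" (384x512 float32, m along the optical axis (not along the pixel's ray), 0 where there is no reading), "fov_y" (degrees; the focal length in pixels is half the picture's height over the tangent of half this angle, whatever the lens; pixels are square), "cx", "cy" (the principal point, pixels), "cam_to_world" (4x4, takes a point from camera to world coordinates); the wrist camera has in their place "mount" (4x4, takes a point from camera to tool coordinates, whose origin is the TCP and whose axes are the flange's). Camera axes: x right, y down, z forward; pixel columns grow to the right and rows downward; lengths in m; the calibration is good to about 2 mm. The wrist camera is an equidistant fisheye: a pixel r from the principal point sees the ray r / f radians off the axis. A picture is of the moment at which its call begins: read the wrist's pose just before it.
A pose or a line that the arm cannot do raises arm.PlanningError and nothing moves.
- ticket.sign_off(): hands the job in; it is judged then, once.
Readings, each from a call of its own:
- get_t(): time.
- get_joints(): joint angles.
- get_joint_velocities(): joint speeds.
- get_effort(): joint torques, N m.
- get_position(): TCP position.
- get_tool_rot(): TCP orientation.
- get_force(): force on the tool from outside, world axes, zero at the start.
- get_torque(): the same for the moment, N m.
- get_finger_gap(): finger opening in m.
- get_grip_force(): force on a finger pad.
Only numpy, scipy, OpenCV 4.12 (cv2) and the standard library are available. Lean on these libraries where they do the work, as an engineer would, in place of code of your own. Each camera call takes 0.05 s, during which the arm holds its last target. There are 200 camera calls.

## Working session

There is one attempt and no reset: what is moved stays moved. The work goes in short steps, each a Python script; the robot and the scene stay as the last script left them, time stands still between calls to the robot, and variables do not carry over. Pictures are saved under pics/ and viewed, at most 10 in all, crops included, and the job is handed in when it is done.

```bash
mkdir -p pics
cat > h.py <<'E'
import numpy as np, cv2
from plant import *
def cloud(d):
    h,w=d["range_z"].shape; f=h/2/np.tan(np.radians(d["fov_y"])/2)
    u,v=np.meshgrid(np.arange(w),np.arange(h)); z=d["range_z"]
    P=np.stack([(u-d["cx"])/f*z,(v-d["cy"])/f*z,z],-1)
    T=np.array(d["cam_to_world"]); return P@T[:3,:3].T+T[:3,3]
E
python3 - <<'E'
from h import *
for n in ("scene","top"):
    d=get_image(n); np.savez(n+".npz",P=cloud(d),img=d["img"])
    cv2.imwrite(f"pics/{n}.png",cv2.resize(d["img"][...,::-1],(768,576)))
print(get_position(),get_tool_rot(),get_t())
E
```

```text
[0.17007914 0.65284991 0.2306817 ] [-3.99245505e-01 -3.11604117e+00  1.77331942e-03] 0.1
```

View pics/scene.png

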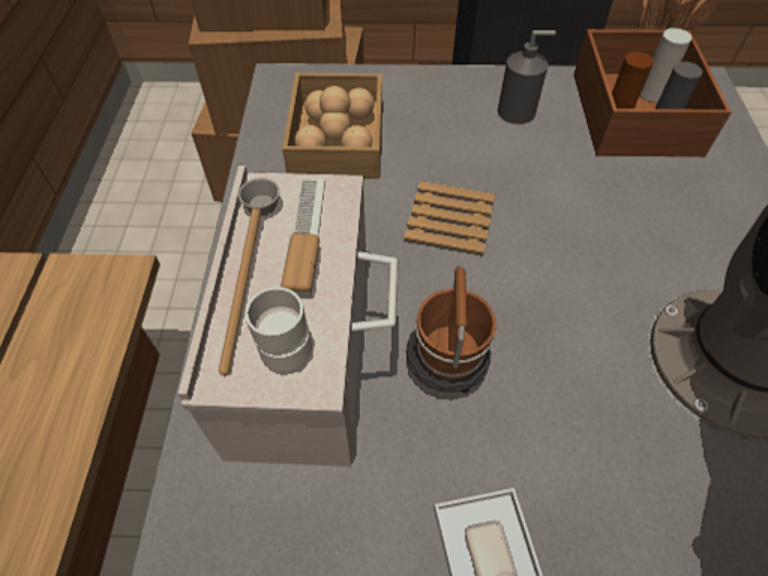

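View pics/top.png

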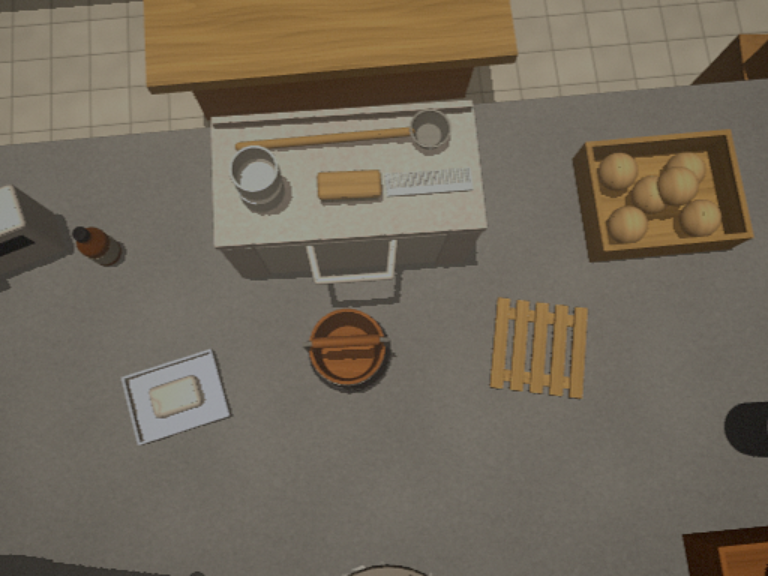

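The top view shows the pail at about (347,342), grip running roughly from (308,344) to (386,340). The bar spans (316,283) to (393,277) and the board is centred near (540,348). In the scene view, the board is clear of other items.

Run:
```python
from h import *
D=np.load("top.npz");P=D["P"];I=D["img"].astype(int)
def reg(u0,v0,u1,v1,zl,zh):
    Q=P[int(v0/1.5):int(v1/1.5),int(u0/1.5):int(u1/1.5)]; m=(Q[...,2]>zl)&(Q[...,2]<zh); return Q[m]
def fit(n,Q):
    c,s,a=cv2.minAreaRect((Q[:,:2]*1000).astype(np.float32)); print(n,len(Q),np.round(c,1),np.round(s,1),round(a,1),'z',np.round(np.percentile(Q[:,2],[5,50,95]),3))
for n,a in dict(bar=(300,262,405,295,.17,.21),grip=(295,320,400,370,.19,.23),rim=(295,300,400,395,.135,.16),board=(480,290,600,410,.008,.03),shelf=(205,95,495,260,.215,.228),stand=(295,300,400,400,.03,.06)).items():
    fit(n,reg(*a))
S=np.load("scene.npz")["P"]
P=S
for n,a in dict(bar=(354,240,405,340,.17,.21),grip=(440,260,480,370,.19,.23),rim=(400,260,510,400,.135,.16),board=(395,175,505,260,.008,.03)).items():
    fit(n+"_s",reg(*a))
```

```text
bar 374 [ 5.966e+02 -4.000e-01] [128.6  34.8] 84.7 z [0.19  0.194 0.197]
grip 364 [491.8  19.1] [127.   16.4] 88.3 z [0.201 0.21  0.214]
rim 417 [491.4  18.9] [117.1 117.5] 40.2 z [0.137 0.144 0.148]
board 2823 [ 464.3 -313.4] [161.4 177.2] 77.2 z [0.01  0.015 0.019]
shelf 11001 [740.3  -5.2] [410.6 195.7] 88.6 z [0.22  0.223 0.226]
stand 1078 [481.8  12.8] [112.6 138.4] 18.2 z [0.045 0.052 0.057]
bar_s 553 [616.3 -12.1] [ 61.5 160. ] 0.3 z [0.187 0.195 0.198]
grip_s 345 [494.4  23.6] [121.8  16.1] 88.1 z [0.201 0.211 0.214]
rim_s 526 [494.6  21. ] [118.3 118. ] 34.3 z [0.136 0.144 0.147]
board_s 1846 [ 475.2 -314.1] [168.4 159.6] 77.3 z [0.01  0.015 0.018]
```

Run:
```python
from h import *
d=get_image("top"); T=np.array(d["cam_to_world"]); f=192/np.tan(np.radians(d["fov_y"])/2)
def pt(u,v,z):
    r=T[:3,:3]@np.array([(u/1.5-d["cx"])/f,(v/1.5-d["cy"])/f,1]); return (T[:3,3]+r*(z-T[2,3])/r[2])[:2]
for n,z,ps in [("board",.016,[(500,298),(588,308),(583,398),(491,388)]),("front",.223,[(217,248),(485,229)]),("bar",.196,[(316,283),(393,277)]),("grip",.21,[(308,344),(386,340)])]:
    A=np.array([pt(*p,z) for p in ps]); e=A[1]-A[0]
    print(n,A.round(4).tolist(),"c",A.mean(0).round(4),"ang",np.degrees(np.arctan2(e[1],e[0])))
# robust fits
for nm in("top","scene"):
    P=np.load(nm+".npz")["P"].reshape(-1,3)
    B=P[(P[:,2]>.009)&(P[:,2]<.022)&(abs(P[:,0]-.47)<.12)&(abs(P[:,1]+.314)<.12)]
    I=np.zeros((300,300),np.uint8); ij=((B[:,:2]-[.32,-.464])*1000).astype(int); I[ij[:,1].clip(0,299),ij[:,0].clip(0,299)]=255
    I=cv2.morphologyEx(cv2.dilate(I,np.ones((5,5))),cv2.MORPH_OPEN,np.ones((11,11)))
    m=max(cv2.findContours(I,0,2)[0],key=cv2.contourArea); print(nm,"board",cv2.minAreaRect(m),"+(320,-464)")
    B=P[(P[:,2]>.187)&(P[:,2]<.2)&(P[:,0]>.56)&(P[:,0]<.65)&(abs(P[:,1])<.08)]
    # outermost bar: min x per y bin
    ys=np.arange(-.04,.045,.01); xs=[B[(abs(B[:,1]-y)<.005)][:,0] for y in ys]
    print([(round(y,3),np.round([np.percentile(x,5),np.median(x),len(x)],4).tolist()) for y,x in zip(ys,xs) if len(x)])
    S=P[(P[:,2]>.216)&(P[:,2]<.229)&(P[:,0]>.6)&(P[:,0]<.9)&(abs(P[:,1])<.25)]
    print("shelf",[(y,np.round(S[abs(S[:,1]-y)<.01][:,0].min(),4)) for y in np.arange(-.16,.17,.08)],S[:,1].min(),S[:,1].max())
```

```text
board [[0.5645, -0.2576], [0.532, -0.4103], [0.3773, -0.3764], [0.4092, -0.2208]] c [ 0.4707 -0.3163] ang -102.02939341103959
front [[0.6455, 0.1971], [0.637, -0.2038]] c [ 0.6412 -0.0034] ang -91.20652024723518
bar [[0.5843, 0.0561], [0.5826, -0.0608]] c [ 0.5834 -0.0024] ang -90.85661538021517
grip [[0.4915, 0.0744], [0.4866, -0.04]] c [0.489  0.0172] ang -92.47414775645508
top board ((151.67767333984375, 150.43934631347656), (33.51361083984375, 162.5224609375), 79.28687286376953) +(320,-464)
[(np.float64(-0.04), [0.5822, 0.5882, 30.0]), (np.float64(-0.03), [0.5827, 0.5903, 32.0]), (np.float64(-0.02), [0.5824, 0.5884, 36.0]), (np.float64(-0.01), [0.5832, 0.5891, 27.0]), (np.float64(0.0), [0.5832, 0.5899, 33.0]), (np.float64(0.01), [0.5831, 0.5902, 32.0]), (np.float64(0.02), [0.5833, 0.5902, 31.0]), (np.float64(0.03), [0.5841, 0.5908, 35.0]), (np.float64(0.04), [0.5844, 0.5914, 30.0])]
shelf [(np.float64(-0.16), np.float64(0.6397)), (np.float64(-0.08), np.float64(0.6408)), (np.float64(0.0), np.float64(0.6425)), (np.float64(0.07999999999999999), np.float64(0.6448)), (np.float64(0.16), np.float64(0.6468))] -0.21277173230848348 0.20094545221353408
scene board ((121.0, 230.5), (23.0, 44.0), 90.0) +(320,-464)
[(np.float64(-0.04), [0.5858, 0.5903, 18.0]), (np.float64(-0.03), [0.5857, 0.5903, 20.0]), (np.float64(-0.02), [0.5857, 0.5923, 26.0]), (np.float64(-0.01), [0.5856, 0.5911, 20.0]), (np.float64(0.0), [0.5855, 0.5921, 26.0]), (np.float64(0.01), [0.5862, 0.5931, 28.0]), (np.float64(0.02), [0.5876, 0.5919, 21.0]), (np.float64(0.03), [0.5875, 0.5918, 21.0]), (np.float64(0.04), [0.5874, 0.5939, 27.0])]
shelf [(np.float64(-0.16), np.float64(0.6435)), (np.float64(-0.08), np.float64(0.6447)), (np.float64(0.0), np.float64(0.6461)), (np.float64(0.07999999999999999), np.float64(0.6479)), (np.float64(0.16), np.float64(0.6496))] -0.211135611441022 0.20361905616489273
```

```bash
cat >> h.py <<'E'
from scipy.spatial.transform import Rotation as R
def down(a,tilt=0):
    "tool down, closing line at world angle a; tilt about world y (tip goes to +x)"
    y=np.array([np.cos(a),np.sin(a),0]); z=np.array([0,0,-1.]); M=np.stack([np.cross(y,z),y,z],1)
    return (R.from_euler('y',-tilt)*R.from_matrix(M)).as_rotvec()
E
python3 - <<'E'
from h import *
print(R.from_rotvec(down(0,.3)).as_matrix()[:,2])
o=get_tool_rot(); print(R.from_rotvec(o).as_matrix()[:,1])
for a in (-.035,-.035+np.pi,-.035-np.pi/2,-.035+np.pi/2):
    for p in ([.493,.02,.186],[.473,-.314,.157],[.473,-.314,.3],[.61,-.004,.168]):
        q=arm.solve_ik(p,down(a)); print(a,p,None if q is None else np.round(q,2))
    q=arm.solve_ik([.52,-.004,.115],down(a,.6)); print(None if q is None else np.round(q,2))
E
```

```text
[ 2.95520207e-01  5.55111512e-17 -9.55336489e-01]
[ 2.52070172e-01  9.67708483e-01 -9.59262988e-04]
-0.035 [0.493, 0.02, 0.186] [-0.9   0.24  0.85  2.09 -0.23  0.91  0.04]
-0.035 [0.473, -0.314, 0.157] [-0.29  0.53  1.02  1.96 -0.55  0.96  0.97]
-0.035 [0.473, -0.314, 0.3] [-0.35  0.3   1.03  1.81 -0.27  1.19  0.72]
-0.035 [0.61, -0.004, 0.168] [-0.68  0.49  0.78  1.85 -0.41  0.97  0.24]
None
3.106592653589793 [0.493, 0.02, 0.186] [ 0.71  0.33 -1.02  2.01  0.34  0.98  2.62]
3.106592653589793 [0.473, -0.314, 0.157] [-0.38  0.66  1.21  1.96 -0.72  1.05 -2.01]
3.106592653589793 [0.473, -0.314, 0.3] [-0.46  0.39  1.23  1.81 -0.39  1.22 -2.29]
3.106592653589793 [0.61, -0.004, 0.168] [-0.91  0.72  1.21  1.86 -0.75  1.12 -2.59]
None
-1.6057963267948965 [0.493, 0.02, 0.186] [-0.99  0.27  0.96  2.09 -0.28  0.91 -1.48]
-1.6057963267948965 [0.473, -0.314, 0.157] [-0.38  0.66  1.21  1.96 -0.72  1.05 -0.44]
-1.6057963267948965 [0.473, -0.314, 0.3] [-0.35  0.3   1.03  1.81 -0.27  1.19 -0.85]
-1.6057963267948965 [0.61, -0.004, 0.168] [-0.88  0.67  1.15  1.86 -0.7   1.09 -1.07]
None
1.5357963267948966 [0.493, 0.02, 0.186] [-0.78  0.21  0.7   2.08 -0.17  0.9   1.55]
1.5357963267948966 [0.473, -0.314, 0.157] [ 0.56  0.34 -0.11  1.92  0.05  0.89  1.97]
1.5357963267948966 [0.473, -0.314, 0.3] [ 0.57  0.2  -0.11  1.76  0.02  1.18  1.99]
1.5357963267948966 [0.61, -0.004, 0.168] [-0.61  0.46  0.68  1.85 -0.34  0.96  1.75]
None
```

Run:
```python
from h import *
o=down(-.035)
arm.move_to([.493,.02,.30],o); print(get_t(),get_position())
arm.move_straight([.493,.02,.186],max_speed=.12)
f0=get_force(); arm.close(); print("gap",get_finger_gap(),get_grip_force(),get_force()-f0)
arm.move_straight([.493,.02,.206],max_speed=.05); print(get_finger_gap(),get_force()-f0)
arm.move_straight([.493,.02,.25],max_speed=.08)
d=get_image("scene"); cv2.imwrite("pics/lift.png",cv2.resize(d["img"][100:300,200:400,::-1],(600,600)))
print(get_t(),get_joints())
```

```text
2.6833 [0.49312309 0.02088976 0.2999297 ]
gap 0.014387712044337354 58.39371621608734 [-2.18870036 -0.05187623  6.86435028]
0.014032048012247745 [ 0.43080529 -1.03815449 -3.90505155]
5.7333 [-0.96340914  0.12795571  0.87747206  2.01882682 -0.11367188  1.04419972
 -0.06743243]
```

View pics/lift.png

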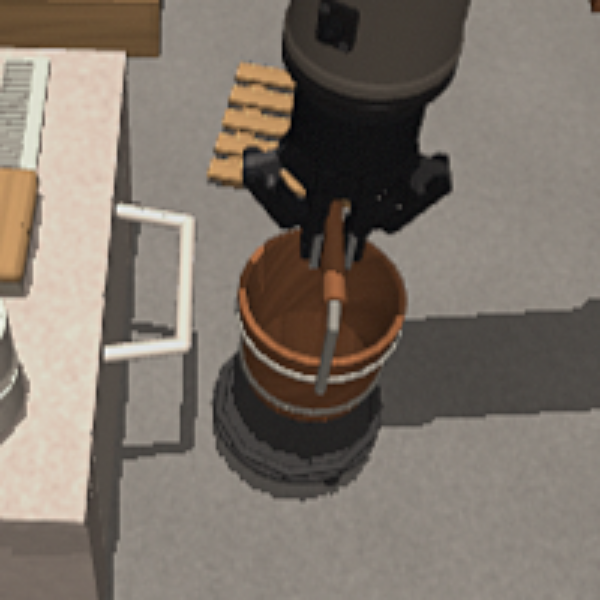

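The picture shows the pail held by its grip, clear of the stand and the bar, and apparently level. Next I carry it across and check the rim plane above the board.

```bash
cat >> h.py <<'E'
def rimplane(zl,zh,cx,cy,r=.075):
    for n in("top","scene"):
        P=cloud(get_image(n)).reshape(-1,3)
        Q=P[(P[:,2]>zl)&(P[:,2]<zh)&(np.hypot(P[:,0]-cx,P[:,1]-cy)<r)&(np.hypot(P[:,0]-cx,P[:,1]-cy)>.045)]
        if len(Q)<30: print(n,len(Q)); continue
        for _ in range(3):
            c=np.linalg.lstsq(np.c_[Q[:,:2]-[cx,cy],np.ones(len(Q))],Q[:,2],rcond=None)[0]
            e=Q[:,2]-np.c_[Q[:,:2]-[cx,cy],np.ones(len(Q))]@c; Q=Q[abs(e)<.006]
        cc=cv2.minEnclosingCircle((Q[:,:2]*1000).astype(np.float32))
        print(n,len(Q),"slope,z",c.round(3),"circle",np.round(cc[0],1),round(cc[1],1))
E
python3 - <<'E'
from h import *
o=down(-.035)
p=get_position(); print(p)
try: arm.move_straight([.473,-.314,.25],max_speed=.15)
except arm.PlanningError as e: print(e)
print(get_t(),get_position(),get_finger_gap(),R.from_rotvec(get_tool_rot()).as_matrix()[:,2])
rimplane(.19,.225,.473,-.314)
d=get_image("top"); cv2.imwrite("pics/over.png",cv2.resize(d["img"][130:330,260:460,::-1],(600,600)))
E
```

```text
[0.492686   0.02005919 0.24958112]
8.1167 [ 0.47319857 -0.31348466  0.24999365] 0.014081191226208595 [ 8.98117727e-05  2.63623595e-04 -9.99999961e-01]
top 235 slope,z [-0.004  0.024  0.207] circle [ 473.1 -309.2] 59.3
scene 322 slope,z [-0.006  0.023  0.203] circle [ 472.4 -310.7] 62.3
```

View pics/over.png

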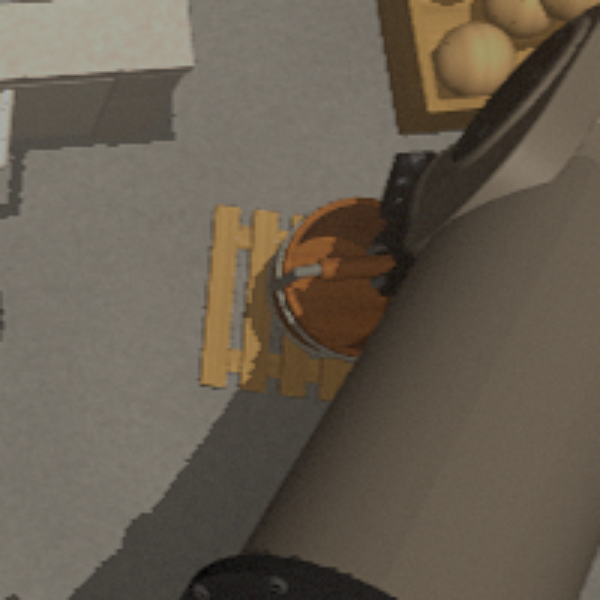

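The pail is level (tilt about 0.02 rad), 4 mm off in y, with its underside about 0.105 m high. I lower it and watch the force.

Run:
```python
from h import *
arm.move_straight([.473,-.317,.172],max_speed=.08); arm.hold(.3)
f0=get_force()[2]; z=.172
while z>.153:
    z-=.0015; arm.move_straight([.473,-.317,z],max_speed=.02); df=get_force()[2]-f0
    if df>3: break
print("z",z,"df",df,get_t())
arm.hold(.2); arm.ungrasp(); arm.hold(.3)
rimplane(.10,.13,.473,-.315)
arm.move_straight([.473,-.317,.24],max_speed=.1)
arm.move_to([.56,-.15,.32],down(-.02+np.pi/2))
print(get_t())
rimplane(.10,.13,.473,-.315)
d=get_image("top"); cv2.imwrite("pics/placed.png",cv2.resize(d["img"][130:330,260:460,::-1],(500,500)))
```

```text
z 0.15699999999999997 df 7.353938751466459 12.1917
top 153 slope,z [0.029 0.06  0.112] circle [ 476.8 -305.8] 54.9
scene 304 slope,z [0.009 0.011 0.113] circle [ 476.  -315.8] 64.8
15.5083
top 61 slope,z [-0.044 -0.214  0.102] circle [ 463.1 -366.2] 32.9
scene 296 slope,z [0.003 0.018 0.113] circle [ 474.4 -314.9] 62.8
```

View pics/placed.png

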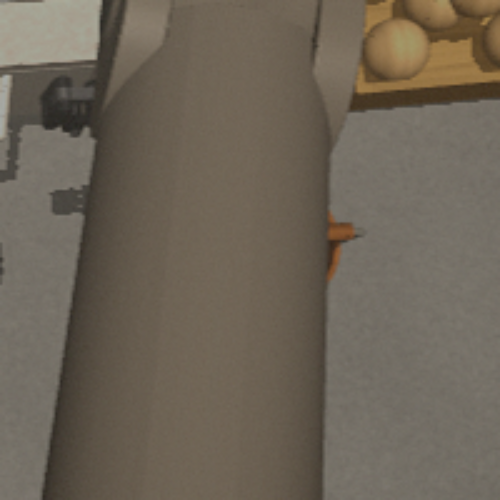

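The scene camera puts the pail at (0.474,-0.315) with its rim at 0.113 m, so it stands level on the board; in the picture the arm hides most of it from above. Next, plan the bin pull.

```bash
cat >> h.py <<'E'
H=np.array([.644,-.003]); ux=np.array([np.cos(-.02),np.sin(-.02)])
def pull(th,k,depth=.022,gap=.017):
    ph=k*th; r=np.hypot(.055,.170); b=np.arctan2(.055,.170)+th
    bar=np.array([-r*np.sin(b),.02+r*np.cos(b)])
    p=bar+gap*np.array([np.cos(ph),np.sin(ph)])+depth*np.array([np.sin(ph),-np.cos(ph)])
    return np.r_[H+p[0]*ux,p[1]],down(-.02+np.pi/2,ph)
E
python3 - <<'E'
from h import *
print(get_joints().round(2))
for k in(0,.25,.5,.75):
    for th in(0,.3,.6): q=arm.solve_ik(*pull(th,k)); print(k,th,pull(th,k)[0].round(3),None if q is None else q.round(2))
E
```

```text
[-0.38  0.23  0.64  1.74 -0.14  1.22  1.85]
0 0 [ 0.606 -0.002  0.168] [-0.5   0.42  0.52  1.85 -0.25  0.94  1.68]
0 0.3 [ 0.558 -0.001  0.144] [-0.53  0.37  0.51  1.98 -0.24  0.86  1.66]
0 0.6 [ 0.52  -0.001  0.107] [-0.54  0.36  0.5   2.09 -0.26  0.75  1.68]
0.25 0 [ 0.606 -0.002  0.168] [-0.5   0.42  0.52  1.85 -0.25  0.94  1.68]
0.25 0.3 [ 0.56  -0.001  0.145] [-0.55  0.33  0.52  2.03 -0.23  0.76  1.65]
0.25 0.6 [ 0.523 -0.001  0.11 ] [-0.58  0.29  0.52  2.19 -0.25  0.56  1.66]
0.5 0 [ 0.606 -0.002  0.168] [-0.5   0.42  0.52  1.85 -0.25  0.94  1.68]
0.5 0.3 [ 0.561 -0.001  0.147] [-0.57  0.29  0.52  2.08 -0.22  0.67  1.64]
0.5 0.6 [ 0.525 -0.001  0.113] [-0.63  0.23  0.55  2.29 -0.25  0.36  1.66]
0.75 0 [ 0.606 -0.002  0.168] [-0.5   0.42  0.52  1.85 -0.25  0.94  1.68]
0.75 0.3 [ 0.563 -0.001  0.149] [-0.59  0.26  0.53  2.13 -0.2   0.57  1.63]
0.75 0.6 [ 0.528 -0.001  0.117] [-0.93  0.24  0.87  2.4  -0.82  0.18  2.21]
```

Run:
```python
from h import *
o=down(-.02+np.pi/2)
arm.close()
c=np.r_[H-.025*ux,0]
arm.move_to(c+[0,0,.26],o); f0=get_force()
arm.move_straight(c+[0,0,.168],max_speed=.08); print("in",(get_force()-f0).round(1),get_t())
for th in(0,.12,.24,.36,.48,.56,.6,.62):
    p,r=pull(th,.4); arm.move_straight(p,r,max_speed=.06); f=get_force()-f0
    print(th,p.round(3),f.round(1),get_t())
    if np.linalg.norm(f)>35: break
d=get_image("scene"); cv2.imwrite("pics/pull.png",cv2.resize(d["img"][80:320,180:420,::-1],(600,600)))
```

```text
in [-0.6  0.4  0.1] 18.4417
0 [ 0.606 -0.002  0.168] [-1.1  0.4 -0.3] 18.8083
0.12 [ 0.587 -0.002  0.161] [-1.   0.6  0.2] 19.2917
0.24 [ 0.569 -0.002  0.152] [-1.1  0.3 -0.1] 19.775
0.36 [ 0.553 -0.001  0.14 ] [-0.   0.7 -0.3] 20.2583
0.48 [ 0.538 -0.001  0.127] [ 1.3  0.5 -2.3] 20.7417
0.56 [ 0.529 -0.001  0.117] [ 2.5  1.3 -0.8] 21.1167
0.6 [ 0.524 -0.001  0.112] [ 7.4  1.5 -3.6] 21.375
0.62 [ 0.522 -0.001  0.109] [14.7  0.8  3.2] 21.625
```

View pics/pull.png

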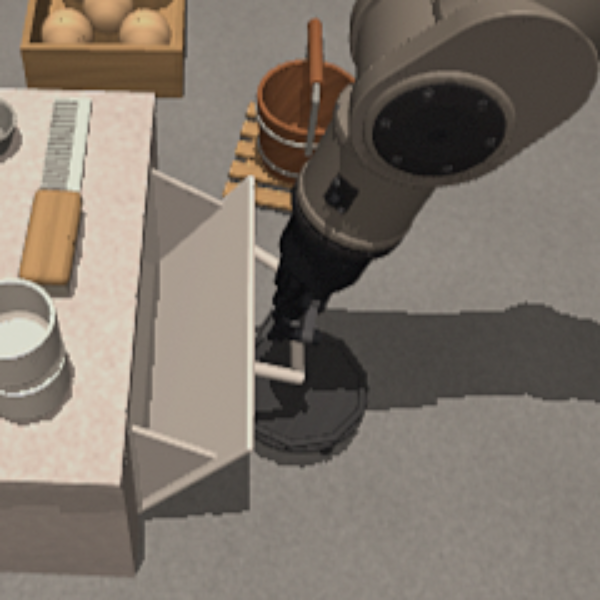

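The bin is tipped far out with the fingers behind the bar and the pail upright on the board. Now I press on to the stop, back off, withdraw, and measure.

Run:
```python
from h import *
for th in(.64,.66,.68,.70):
    p,r=pull(th,.4); r=pull(.62,.4)[1]; arm.move_straight(p,r,max_speed=.04); f=get_force()
    print(th,f.round(1),get_t())
    if np.linalg.norm(f)>24: break
arm.hold(.3)
t=R.from_rotvec(get_tool_rot()).as_matrix()[:,2]
p=get_position()+np.r_[.008*ux,0]; arm.move_straight(p,max_speed=.04); print(get_force().round(1))
arm.move_straight(p-.12*t,max_speed=.12); print(get_t(),get_force().round(1))
arm.move_to([.45,.15,.4],down(np.pi/2))
for n in("top","scene"):
    P=cloud(get_image(n)).reshape(-1,3)
    B=P[(P[:,2]>.1)&(P[:,2]<.16)&(abs(P[:,1]+.003)<.04)&(P[:,0]<.53)&(P[:,0]>.47)]; print(n,"bar",np.median(B,0).round(3),len(B))
    E=P[(P[:,2]>.15)&(P[:,2]<.2)&(abs(P[:,1])<.13)&(P[:,0]<.6)&(P[:,0]>.5)]; print("edge",E[E[:,0]<np.percentile(E[:,0],20)].mean(0).round(3) if len(E) else 0)
rimplane(.10,.13,.473,-.315)
d=get_image("scene"); cv2.imwrite("pics/end.png",cv2.resize(d["img"][80:320,100:420,::-1],(800,600)))
print(get_t(),get_force().round(1))
```

```text
0.64 [20.1 -0.7 12.6] 21.925
0.66 [29.3 -0.3 13.3] 22.175
[-0.5 -0.6 -0.2]
24.1833 [ 0.9 -0.3  0.2]
top bar [ 0.501 -0.003  0.133] 170
edge [ 0.538 -0.031  0.163]
scene bar [0.505 0.001 0.134] 150
edge [ 0.543 -0.016  0.165]
top 389 slope,z [-0.005  0.007  0.114] circle [ 471.8 -315.7] 62.1
scene 300 slope,z [0.002 0.021 0.113] circle [ 477.4 -315.5] 65.8
25.375 [ 0.1  0.3 -0.5]
```

View pics/end.png

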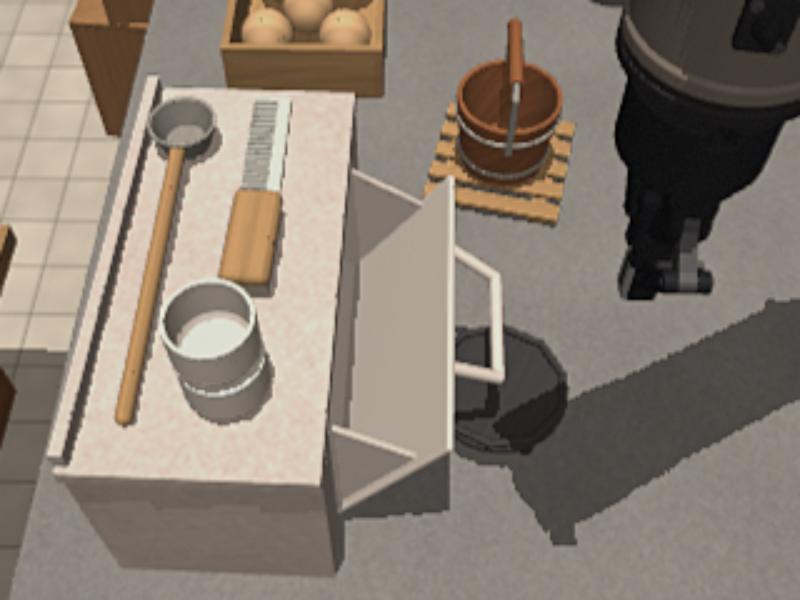

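The bin is fully open: the bar is at x ≈ 0.503, matching the stop. The pail stands upright in the middle of the board, nothing on the shelf has moved, and the arm is clear.

```bash
python3 -c "
from plant import *
print(ticket.sign_off())"
```

```text
the job is handed in; nothing more can be done
None
```

The pail stands upright in the middle of the slatted board, the bin is tipped out to its stop, the arm is clear of everything, and the job is handed in at about 25 s of the 50 s allowed; the verdict was not shown.

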